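# Glued carton from the bail clamp to the label nest

### The arm

A 6-joint arm with a two-finger parallel gripper is mounted at the origin on the work surface; the furniture and walls round the work are solid. World frame = base frame: x ahead of the robot, y to its left, z up, the work surface at z = 0. Lengths are in m, angles in degrees, forces in N, time in s.
With the tool pointing down it reaches from about 0.3 to 0.75 m from the base axis. Payload 8.5 kg.
Tool frame: the origin (TCP) lies midway between the tips of the shut fingers; the grasp point (between the pads) lies 19 mm behind it; z points along the fingers, y is the line along which they close (so a half turn about z gives the same grasp; the last joint's range is limited). The gripper opens to 85 mm and grips with 20 to 120 N. Pads are 22 mm wide; open, the fingers measure 114 mm over their backs; the gripper's body (76 mm by 85 mm) begins 54 mm behind the grasp point. The pads swing forward as they close: fully open they stand 13 mm farther back than shut.
Start: joints at [60.43, 21.807, 74.336, -0, 83.858, -12.336], TCP at [0.163, 0.525, 0.231] pointing down, gripper open.
Joint ranges: [-178.18, 178.18], [-50.72, 133.34], [12.68, 142.11], [-81.47, 261.47], [9.98, 163.14], [-165.26, 165.26]. Speed limits (degrees/s): [136.94, 136.94, 180, 180, 180, 180].

### API

Orientations are given as a 3x3 rotation matrix whose columns are the frame's x, y, z axes.
In Python, from rig import env, get_image, close_job gives the robot as it stands.
- The arm moves only by the tool step_arm, never from a script. Its argument "targets" is a list of rows, each a list of 2 entries, a list of its own where there are three numbers: the shift along the tool's x, y, z as a fraction of full scale, then the turn, a rotation vector about the tool's x, y, z as a fraction of full scale. In form: [[[x, y, z], [wx, wy, wz]], ...]. A call has 1 to 10 rows; each row is the pose to reach, as a shift and turn from the pose commanded when the call began, along the tool's axes at that moment; what a row does not reach only later rows make up. Full scale, the value 1, is 0.3 m for a shift and 45 degrees for a turn. A row lasts 1/12 s, in which the tool goes at most 41.7 mm and 7.16 degrees, less where a joint would pass 70% of its speed; a pose out of reach is approached as far as the arm can. A call with a number of a shift or a turn outside -1 to 1 is refused whole. A call with a gripper value outside its range is refused whole. "jaw" is the finger opening in mm, from 0 to 85.4, set as the call begins (left out, the last holds). The fingers move at their own pace and stop on an object; "grip_force" is the grip in N (left out, the last holds). Time passes only in rows, so rows that repeat a pose let the fingers close. It gives the time, the measured TCP pose, the force, the opening and the grip force at its end, in the units of the state.
- env.observe(): the state, without advancing time (a new reading comes with each control period).
- get_image(name): name is "scene" or "top"; returns a dict with "img" (480x640x3 uint8, red, green, blue), "z_map" (480x640 float32, m along the optical axis (not along the pixel's ray), 0 where there is no reading), "intrinsics" (3x3 intrinsics, pixels), "rvec" (rotation vector, rad) and "tvec" (3), from world to camera coordinates, as OpenCV has them. Camera axes: x right, y down, z forward; pixel columns grow to the right and rows downward; lengths in m; the calibration is good to about 2 mm. A picture is of the moment at which its call begins.
- close_job(): hands the job in; it is judged then, once.
The state is a dict: "time_s": time; "q": joint angles; "qvel": joint speeds; "joint_efforts": joint torques, N m; "position": TCP position; "tool_rot": TCP orientation; "ft_force": force on the tool from outside, world axes, zero at the start; "wrist_torque": the same for the moment, N m; "grip_width": finger opening in m; "gripper_force": force on a finger pad.
Only numpy, scipy, OpenCV 4.12 (cv2) and the standard library are available. Lean on these libraries where they do the work, as an engineer would, in place of code of your own. Each camera call takes 0.05 s, during which the arm holds its last target. There are 200 camera calls.

### The job

Lift the sprung bail of the gluing clamp until it stays up by itself, and leave it standing open. Then take the long carton, whose free end sticks out, from the clamp, set it down flat on the bench clear of clamp and nest and let go; grip it afresh where the gaps in the nest's sides leave room for the fingers and lower it into the grey label nest until it sits fully down. Do not pull the carton out from under the closed bail, do not drop it, and do not disturb the foam corner or the marker.

Things in the scene. Friction and masses are not known exactly. Their poses are not given: they have to be found in the camera images.
- clamp: Gluing clamp fixed to the bench: dark steel plate (x -82..88, y -65..65, 8 mm thick), two aluminium rails along y (8 mm thick, tops 40 mm up, 66 mm apart inside, centred on x = -10), end stop at y = -55 mm, two 77 mm high hinge towers at x = 65 mm. Origin: middle of the underside, on the bench. The carton's free end sticks out at +y and it draws out along +y.
- bail (a joint): Bail angle, rad. Bail: U-frame of 12 mm steel rod, 104 mm wide, hinged on the towers; its rubber foot presses on the carton. 0 closed; grows as the front bar swings up and over to the clamp's +x, stop at 1.75. Over-centre spring: below about 0.9 it springs shut, above it springs to the stop and stays. Lifting the bar takes 4 to 7 N.
- bail_bar (a point): Middle of the bail's front bar, a 12 mm round rod along the clamp's y axis, free for 60 mm between the side rods. 146 mm (145 in x, 20 in z when closed) from the hinge axis; closed, it is 85 mm above the bench and 80 mm in front (-x) of the clamp's origin. Can be pinched from above across the clamp's x axis; turns in the fingers.
- bail_hinge (a point): Point on the bail's hinge axis, fixed to the clamp, midway between the towers, 65 mm above the bench; the axis runs along the clamp's y axis.
- carton: Closed brown carton, 61 (x) x 200 (y) x 45 (z) mm, about 0.2 kg. Origin: middle of its underside; long axis y. At the start it lies in the clamp along the clamp's y axis, 8 mm above the bench, held down by the bail; its +y end sticks out about 85 mm past the plate. The bench between clamp and nest is free for setting it down.
- nest: Grey plastic label nest fixed to the bench: plate 117 (x) x 242 (y) x 6 mm; on it end walls and four side wall pieces, 8 mm thick, tops 46 mm above the bench, round a pocket 67 (x) x 206 (y) mm, its floor 6 mm up. The long sides are open over the middle 82 mm for the fingers. Origin: middle of the underside, below the pocket's centre. Carton fits either way round.
- foam: White L-shaped foam corner, 70 x 70 x 30 mm, a bystander; origin: middle of its underside.
- marker: Black and white marker, 16 x 133 x 16 mm, lying along its y axis, a bystander; origin: middle of its underside.

How it is judged:
By the outcome, as a careful person would: the job done as asked, in the order asked, and still so for the second after the job is handed in, with the robot touching nothing.
It also fails if it takes over 67 s, if anything falls off the work surface, if the arm or the gripper's body presses on something with over 40 N, if the wrist force passes 120 N, or if a joint passes its speed limit or range.

## Working session

There is one attempt and no reset: what is moved stays moved. The work goes in short steps, Python scripts to look and compute and a tool call to move; the robot and the scene stay as the last step left them, time stands still between calls to the robot, and variables do not carry over. Pictures are saved under pics/ and viewed, at most 10 in all, crops included, and the job is handed in when it is done.

Besides the shell and the picture viewer there is one more tool, called after ">>>" by a JSON object that holds its "api" and its "payload". step_arm: Moves the arm, as the interface text tells. Its arguments: {"type":"object","properties":{"targets":{"type":"array","items":{"type":"array"}},"jaw":{"type":"number"},"grip_force":{"type":"number"}},"required":["targets"]}

```bash
mkdir -p pics && ls && python3 - <<'E'
from rig import env,get_image
import cv2,numpy as np
o=env.observe()
print({k:np.round(v,3).tolist() for k,v in o.items()})
for n in("top","scene"):
    d=get_image(n);cv2.imwrite(f"pics/{n}0.png",d["img"][:,:,::-1]);np.savez(f"{n}0.npz",**d)
    R=cv2.Rodrigues(d["rvec"])[0];print(n,d["intrinsics"].tolist(),(-R.T@d["tvec"].ravel()).round(3),R.round(3).tolist(),(d["z_map"]>0).mean())
E
```

```text
pics
{'time_s': 0.0, 'q': [60.43, 21.84, 74.386, 0.001, 83.859, -12.333], 'qvel': [0.032, 0.047, -0.031, -0.003, -0.056, -0.025], 'joint_efforts': [0.001, -44.847, -23.128, -0.0, 0.005, 0.0], 'position': [0.163, 0.525, 0.231], 'tool_rot': [[-0.955, 0.296, -0.001], [0.296, 0.955, -0.001], [0.0, -0.001, -1.0]], 'ft_force': [-0.629, -0.15, -0.15], 'wrist_torque': [-0.053, -0.017, 0.033], 'gripper_force': 0.0, 'grip_width': 0.086}
top [[575.1971405931741, 0.0, 318.7011602823814], [0.0, 575.1971405931741, 238.10667648341263], [0.0, 0.0, 1.0]] [ 0.227 -0.045  1.481] [[0.005, -1.0, -0.002], [-0.983, -0.005, -0.184], [0.184, 0.003, -0.983]] 0.9960579427083334
scene [[521.9985186762302, 0.0, 317.03126569737424], [0.0, 521.9985186762302, 241.83945827733672], [0.0, 0.0, 1.0]] [-0.31  -0.582  0.582] [[0.562, -0.827, 0.014], [-0.375, -0.27, -0.887], [0.737, 0.493, -0.462]] 0.9959602864583333
```

View pics/top0.png

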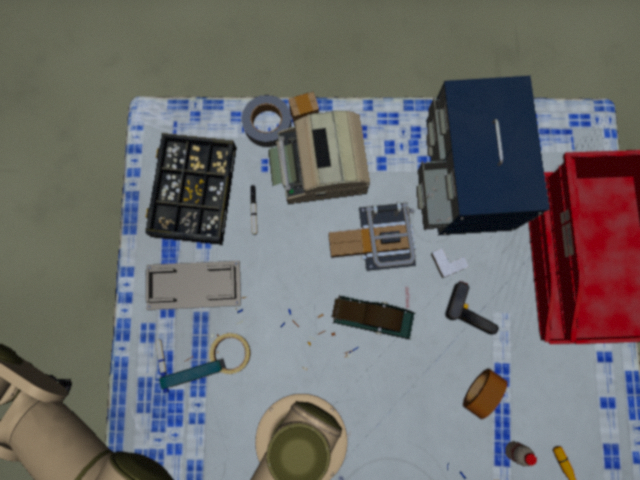

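View pics/scene0.png

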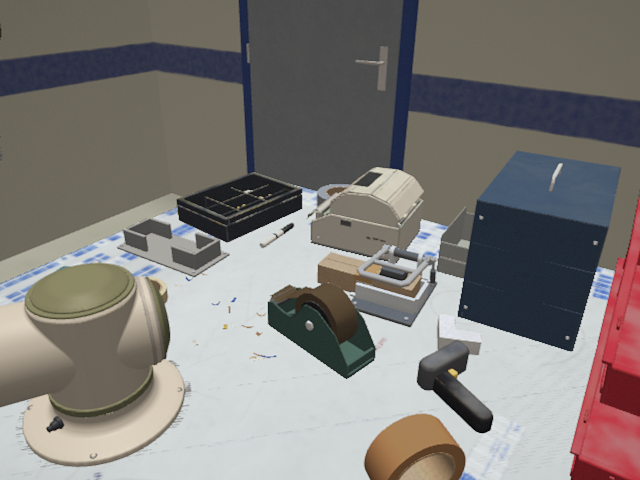

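The top view shows the clamp at about (388,238) with the carton's end sticking out left to (330,243). The nest is at (193,285), the marker at (253,210) and the foam at (450,262). The scene view shows the bail closed, with its front bar towards the robot. Next I'll measure poses from the depth points.

```bash
cat > h.py <<'E'
import cv2,numpy as np
def load(f): return dict(np.load(f))
def cloud(d):
    K=d["intrinsics"];R=cv2.Rodrigues(d["rvec"])[0];t=d["tvec"].ravel();z=d["z_map"]
    v,u=np.mgrid[:480,:640];c=np.stack([(u-K[0,2])/K[0,0]*z,(v-K[1,2])/K[1,1]*z,z],-1)
    return (c-t)@R
def rect(p):
    (c,s,a)=cv2.minAreaRect((p[:,:2]*1000).astype(np.float32));return np.round(c,1),np.round(s,1),round(a,2)
def line(p):  # fit x = a + b*y
    b,a=np.polyfit(p[:,1],p[:,0],1);return a,b
E
python3 - <<'E'
from h import *
d=load("top0.npz");P=cloud(d);hsv=cv2.cvtColor(d["img"],cv2.COLOR_RGB2HSV)
def box(r0,r1,c0,c1):
    m=np.zeros((480,640),bool);m[r0:r1,c0:c1]=1;return m
b=box(200,275,320,420)
br=b&(hsv[...,0]>5)&(hsv[...,0]<22)&(hsv[...,1]>90)
m=br&(abs(P[...,2]-.053)<.008)
print("carton",m.sum(),rect(P[m]),np.median(P[m][:,2]))
f=m&box(200,275,320,368);print("free",rect(P[f]))
m=b&(P[...,2]>.065);print("high",m.sum(),rect(P[m]),np.percentile(P[m][:,2],[5,50,95]))
n=box(255,315,140,248)
m=n&(abs(P[...,2]-.046)<.006);print("nest walls",m.sum(),rect(P[m]))
m=n&(abs(P[...,2]-.006)<.006)&(hsv[...,1]<40)&(d["img"].mean(-1)<165);print("nest plate",m.sum(),rect(P[m]))
m=box(180,240,243,265)&(P[...,2]>.008);print("marker",m.sum(),rect(P[m]))
m=box(240,285,425,475)&(P[...,2]>.02);print("foam",m.sum(),rect(P[m]))
np.set_printoptions(linewidth=250)
print((P[200:274:3,320:422:4,2]*1000).round().astype(int))
# other obstacles tall
m=box(90,345,120,545)&(P[...,2]>.06)
k,l,s,c=cv2.connectedComponentsWithStats(m.astype(np.uint8))
for i in range(1,k):
    if s[i,4]>80: q=P[l==i];print(s[i],q.min(0).round(3),q.max(0).round(3))
im=d["img"][195:280,320:425,::-1];cv2.imwrite("pics/crop.png",cv2.resize(im,None,fx=6,fy=6,interpolation=cv2.INTER_CUBIC))
E
```

```text
carton 1287 (array([ 490.6, -167.2]), array([ 60.9, 193.9]), 6.25) 0.05315414477118387
free (array([ 485.3, -118.9]), array([60.9, 96.7]), 6.25)
high 1303 (array([ 398.3, -181.9]), array([151.6, 411.1]), 71.63) [0.06813878 0.07949284 0.09829418]
nest walls 524 (array([378.9, 282. ]), array([ 83.7, 223.6]), 3.08)
nest plate 4091 (array([381.3, 282.2]), array([153. , 282.4]), 0.3)
marker 288 (array([428.9,  73.6]), array([460.7,  84.3]), 20.1)
foam 544 (array([ 359.1, -220.6]), array([108.3, 425.5]), 22.68)
[[  11    1   -3    1    4   -2   -2    2   -3    1   -3    4    4    0    5    0    3   -4    3    1    1    3   -1    3    6  118]
 [  -5    1   -4   -6   -2    1    2    2   -1    3    1   -4   -1   -1   -3    1   -3   -6    1   65   12   65    2    2   -4  116]
 [   1    0    2    0   -3 1481   -7   -1   -3    1    2    2   76    8   76   78   76   80   74   74   77   71   -3    0    5  118]
 [   0    2   -3   -1   -1    0   -5    1   -1    0    9    8   80   68   80   75   68   72   72   70   70   72   82   89   10  110]
 [  -1   -5    0    3    0    2    1    1   -4   -1    7 
[... 2522 characters left out ...]
  -1   -1    5   13    9    6    0    2   -3   -4   -4    7   -6   -3   -3    1]
 [  -3    6    3    3   -7    0    1    4   -1   -2    1   -1    3    3   -2   -2   -5    4   -4    0   -1   -2    8    5   -2   -4]]
[  416    90   129   211 16443] [ 0.227 -0.597  0.06 ] [ 0.832 -0.045  1.481]
[ 269   92  101  108 7403] [ 0.227 -0.167  0.06 ] [0.87  0.088 1.481]
[161 133  37   8 110] [0.749 0.275 0.06 ] [0.769 0.37  0.068]
[145 137  42 101 414] [ 0.227 -0.045  0.06 ] [0.756 0.397 1.481]
[187 138  47 104 471] [ 0.227 -0.045  0.06 ] [0.756 0.29  1.481]
[ 365  203   50   65 1281] [ 0.227 -0.277  0.06 ] [ 0.584 -0.045  1.481]
[ 332  297   78   41 1557] [ 0.227 -0.263  0.06 ] [ 0.345 -0.045  1.481]
```

View pics/crop.png

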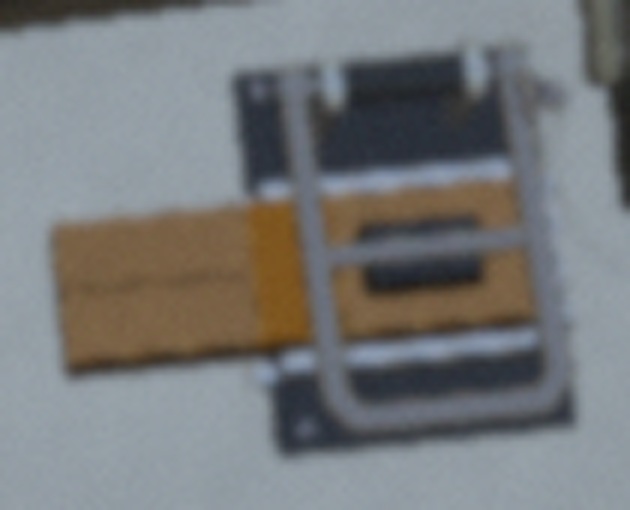

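The crop shows the carton with its tape band. The bail's front bar runs at crop row ~410 (image row ~263, columns 378–412), and the crossbar with the rubber foot at crop row ~245.

```bash
python3 - <<'E'
from h import *
d=load("top0.npz");P=cloud(d);hsv=cv2.cvtColor(d["img"],cv2.COLOR_RGB2HSV);V=d["z_map"]>0
K=d["intrinsics"];R=cv2.Rodrigues(d["rvec"])[0];t=d["tvec"].ravel();C=-R.T@t
v,u=np.mgrid[:480,:640];D=np.stack([(u-K[0,2])/K[0,0],(v-K[1,2])/K[1,1],np.ones_like(u)],-1)@R
def on(m,z): return (C+D*((z-C[2])/D[...,2])[...,None])[m]
def box(r0,r1,c0,c1):
    m=np.zeros((480,640),bool);m[r0:r1,c0:c1]=1;return m&V
br=box(200,275,320,420)&(hsv[...,0]>5)&(hsv[...,0]<22)&(hsv[...,1]>70)&(abs(P[...,2]-.053)<.01)
q=on(br,.053);print("carton plane",rect(q),"free",rect(on(br&box(0,480,320,360),.053)))
yaw=np.radians(6.25);ex=np.array([np.cos(yaw),np.sin(yaw)]);ey=np.array([-ex[1],ex[0]])
print("x-range along ex",np.percentile(q[:,:2]@ex,[.5,99.5]),"ey",np.percentile(q[:,:2]@ey,[.5,99.5]))
m=box(255,272,380,408)&(P[...,2]>.078);q=on(m,.088);a=line(q);print("bar",q.mean(0),"range ex",np.percentile(q[:,:2]@ex,[1,50,99]),"ey",np.percentile(q[:,:2]@ey,[1,99]),np.median(P[m][:,2]),"slope",np.degrees(np.arctan(-a[1])))
m=box(200,275,355,420)&(P[...,2]>.06)
q=P[m][:,:2];print("bail all ex",np.percentile(q@ex,[1,99]),"ey",np.percentile(q@ey,[1,99]))
n=box(250,320,135,250)
m=n&(abs(P[...,2]-.044)<.01);print("nest walls",m.sum(),rect(on(m,.046)))
m=n&(hsv[...,1]<45)&(d["img"].mean(-1)<170)&(abs(P[...,2])<.06)
mm=cv2.morphologyEx(m.astype(np.uint8),cv2.MORPH_OPEN,np.ones((5,5)))>0;print("nest all",mm.sum(),rect(on(mm,.006)),rect(P[mm]))
m=box(180,240,243,265)&(P[...,2]>.008);print("marker",m.sum(),rect(P[m]))
m=box(244,280,430,470)&(P[...,2]>.015)&(P[...,2]<.05);print("foam",m.sum(),rect(P[m]))
def ext(nm,m): q=P[m];print(nm,np.percentile(q,[1,99],axis=0).round(3).tolist())
ext("tapedisp",box(290,345,325,420)&(P[...,2]>.01));ext("cabinet",box(75,235,416,548)&(P[...,2]>.05));ext("machine",box(110,205,268,372)&(P[...,2]>.03));ext("tray",box(130,245,145,240)&(P[...,2]>.02))
E
```

```text
carton plane (array([ 489.6, -166.8]), array([ 61.3, 195.2]), 6.84) free (array([ 482.6, -108.3]), array([59.6, 77.2]), 6.4)
x-range along ex [0.43860263 0.49779493] ey [-0.31548369 -0.12262495]
bar [ 0.42593907 -0.22473229  0.088     ] range ex [0.39310523 0.39897319 0.40475988] ey [-0.30311856 -0.23618651] 0.08991193295659461 slope 6.309432157052342
bail all ex [0.39381313 0.55164908] ey [-0.34484247 -0.22047759]
nest walls 626 (array([378.4, 280.8]), array([ 83.8, 223.3]), 3.02)
nest all 7273 (array([381.1, 285.4]), array([177.8, 300.4]), 0.3) (array([382.1, 287. ]), array([180.4, 302.6]), 0.42)
marker 285 (array([585. , 128.1]), array([147.1,  49.7]), 1.65)
foam 516 (array([ 444.9, -375.5]), array([69.9, 72.9]), 23.52)
tapedisp [[0.25, -0.276, 0.011], [0.345, -0.078, 0.12]]
cabinet [[0.512, -0.585, 0.071], [0.832, -0.289, 0.25]]
machine [[0.597, -0.157, 0.038], [0.824, 0.085, 0.161]]
tray [[0.486, 0.184, 0.02], [0.764, 0.395, 0.068]]
```

```bash
cat >> h.py <<'E'
yaw0=np.radians(6.3)
def cl(a,b): # clamp-aligned ex,ey coords -> world xy
    c,s=np.cos(yaw0),np.sin(yaw0);return np.array([a*c-b*s,a*s+b*c])
def go(*wps):  # each (x,y,z,yawdeg of tool y axis); print rows
    from rig import env
    from scipy.spatial.transform import Rotation as Ro
    o=env.observe();T=np.array(o["tool_rot"]);p=np.array(o["position"])
    for x,y,z,a in wps:
        a=np.radians(a);yy=np.array([np.cos(a),np.sin(a),0]);zz=np.array([0,0,-1.]);G=np.c_[np.cross(yy,zz),yy,zz]
        s=T.T@(np.array([x,y,z])-p)/.3;w=Ro.from_matrix(T.T@G).as_rotvec(degrees=True)/45
        print(s.round(4).tolist(),w.round(4).tolist(),"mm",round(np.linalg.norm(s)*300))
E
python3 -c "
from h import *
go((.38,.25,.25,28))
print(cl(.398,-.27))"
```

```text
[-0.9631, -0.6613, -0.0635] [-0.0016, 0.0003, 0.9948] mm 351
[ 0.42522472 -0.2246952 ]
```

>>> {"api": "step_arm", "payload": {"targets": [[[-0.963,-0.661,-0.064],[0,0,0.995]],[[-0.963,-0.661,-0.064],[0,0,0.995]],[[-0.963,-0.661,-0.064],[0,0,0.995]],[[-0.963,-0.661,-0.064],[0,0,0.995]],[[-0.963,-0.661,-0.064],[0,0,0.995]],[[-0.963,-0.661,-0.064],[0,0,0.995]],[[-0.963,-0.661,-0.064],[0,0,0.995]],[[-0.963,-0.661,-0.064],[0,0,0.995]],[[-0.963,-0.661,-0.064],[0,0,0.995]],[[-0.963,-0.661,-0.064],[0,0,0.995]]]}}

```text
time_s: 0.93
position: [0.3822, 0.2477, 0.2504]
tool_rot: [[-0.465, 0.885, 0.0], [0.885, 0.465, -0.001], [-0.001, -0.0, -1.0]]
ft_force: [-0.1, -0.1, -0.5]
grip_width: 0.0852
gripper_force: 0.0
```

```bash
python3 -c "
from h import *
go((.41,.02,.24,6.3))"
```

```text
[-0.7148, -0.271, 0.0351] [-0.0, 0.0009, 0.476] mm 230
```

>>> {"api": "step_arm", "payload": {"targets": [[[-0.715,-0.271,0.035],[0,0,0.476]],[[-0.715,-0.271,0.035],[0,0,0.476]],[[-0.715,-0.271,0.035],[0,0,0.476]],[[-0.715,-0.271,0.035],[0,0,0.476]],[[-0.715,-0.271,0.035],[0,0,0.476]],[[-0.715,-0.271,0.035],[0,0,0.476]],[[-0.715,-0.271,0.035],[0,0,0.476]],[[-0.715,-0.271,0.035],[0,0,0.476]]], "jaw": 45}}

```text
time_s: 1.6
position: [0.4088, 0.0227, 0.2398]
tool_rot: [[-0.113, 0.994, -0.001], [0.994, 0.113, 0.001], [0.001, -0.001, -1.0]]
ft_force: [-0.6, 1.0, 0.8]
grip_width: 0.0451
gripper_force: 0.0
```

```bash
python3 -c "
from h import *
go((.4252,-.2247,.16,6.3))"
```

```text
[-0.8257, -0.0384, 0.2654] [-0.0009, -0.0009, 0.0036] mm 260
```

>>> {"api": "step_arm", "payload": {"targets": [[[-0.826,-0.038,0.265],[0,0,0.004]],[[-0.826,-0.038,0.265],[0,0,0.004]],[[-0.826,-0.038,0.265],[0,0,0.004]],[[-0.826,-0.038,0.265],[0,0,0.004]],[[-0.826,-0.038,0.265],[0,0,0.004]],[[-0.826,-0.038,0.265],[0,0,0.004]],[[-0.826,-0.038,0.265],[0,0,0.004]],[[-0.826,-0.038,0.265],[0,0,0.004]],[[-0.826,-0.038,0.265],[0,0,0.004]]]}}

```text
time_s: 2.35
position: [0.4263, -0.2232, 0.1604]
tool_rot: [[-0.112, 0.994, -0.001], [0.994, 0.112, 0.001], [0.001, -0.0, -1.0]]
ft_force: [-1.5, -0.0, 0.4]
grip_width: 0.0451
gripper_force: 0.0
```

```bash
python3 -c "
from h import *
go((.4252,-.2247,.066,6.3))"
```

```text
[-0.005, -0.0042, 0.3146] [-0.0006, -0.0016, 0.0031] mm 94
```

>>> {"api": "step_arm", "payload": {"targets": [[[-0.005,-0.004,0.1],[0,0,0.003]],[[-0.005,-0.004,0.2],[0,0,0.003]],[[-0.005,-0.004,0.27],[0,0,0.003]],[[-0.005,-0.004,0.315],[0,0,0.003]],[[-0.005,-0.004,0.315],[0,0,0.003]],[[-0.005,-0.004,0.315],[0,0,0.003]]]}}

```text
time_s: 2.85
position: [0.4255, -0.2247, 0.0667]
tool_rot: [[-0.111, 0.994, -0.0], [0.994, 0.111, 0.0], [0.0, 0.0, -1.0]]
ft_force: [0.1, -0.2, -0.7]
grip_width: 0.0448
gripper_force: 0.0
```

>>> {"api": "step_arm", "payload": {"targets": [[[0,0,0],[0,0,0]],[[0,0,0],[0,0,0]],[[0,0,0],[0,0,0]],[[0,0,0],[0,0,0]],[[0,0,0],[0,0,0]],[[0,0,0],[0,0,0]]], "jaw": 5, "grip_force": 30}}

```text
time_s: 3.35
position: [0.4287, -0.2261, 0.0676]
tool_rot: [[-0.108, 0.994, 0.009], [0.994, 0.108, -0.002], [-0.003, 0.009, -1.0]]
ft_force: [20.4, 9.4, -1.1]
grip_width: 0.011
gripper_force: 31.1
```

```bash
python3 - <<'E'
from h import *
from rig import get_image,env
o=env.observe();p=o["position"];print(p,o["grip_width"],o["ft_force"])
d=get_image("scene");cv2.imwrite("pics/s1.png",cv2.resize(d["img"][180:400,240:520,::-1],None,fx=2.5,fy=2.5))
# arc waypoints relative to start pos
ph=np.arctan2(20,145);c,s=np.cos(yaw0),np.sin(yaw0)
for th in np.arange(.1,1.61,.1):
    dx=.1464*(np.cos(ph)-np.cos(th+ph));dz=.1464*(np.sin(th+ph)-np.sin(ph))
    print(round(th,2),"tool y,z",round(dx/.3,3),round(-dz/.3,3))
E
```

```text
[ 0.42874837 -0.22609043  0.06757677] 0.010984364078220493 [20.44066994  9.353309   -1.05755912]
0.1 tool y,z 0.009 -0.048
0.2 tool y,z 0.023 -0.095
0.3 tool y,z 0.041 -0.14
0.4 tool y,z 0.064 -0.183
0.5 tool y,z 0.091 -0.224
0.6 tool y,z 0.122 -0.261
0.7 tool y,z 0.157 -0.296
0.8 tool y,z 0.194 -0.327
0.9 tool y,z 0.235 -0.353
1.0 tool y,z 0.278 -0.376
1.1 tool y,z 0.324 -0.394
1.2 tool y,z 0.37 -0.408
1.3 tool y,z 0.418 -0.417
1.4 tool y,z 0.467 -0.421
1.5 tool y,z 0.516 -0.42
1.6 tool y,z 0.564 -0.415
```

View pics/s1.png

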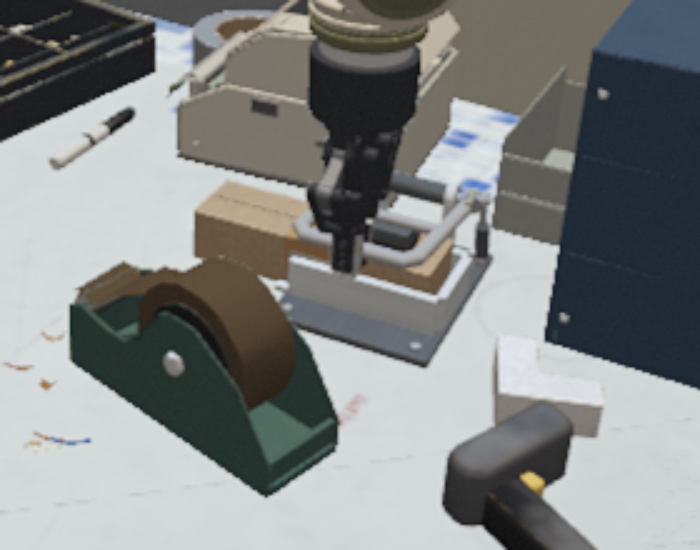

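The bar is pinched, but it sits about 4 mm further towards +x than I commanded. I'll correct that and follow the arc.

>>> {"api": "step_arm", "payload": {"targets": [[[0,0.013,0],[0,0,0]],[[0,0.015,-0.024],[0,0,0]],[[0,0.022,-0.048],[0,0,0]],[[0,0.029,-0.072],[0,0,0]],[[0,0.036,-0.095],[0,0,0]],[[0,0.045,-0.118],[0,0,0]],[[0,0.054,-0.14],[0,0,0]],[[0,0.065,-0.162],[0,0,0]],[[0,0.077,-0.183],[0,0,0]],[[0,0.077,-0.183],[0,0,0]]]}}

```text
time_s: 4.23
position: [0.447, -0.2239, 0.1225]
tool_rot: [[-0.109, 0.994, -0.003], [0.994, 0.109, -0.001], [-0.001, -0.003, -1.0]]
ft_force: [-11.2, -3.2, 1.8]
grip_width: 0.0107
gripper_force: 30.3
```

>>> {"api": "step_arm", "payload": {"targets": [[[0,0.006,-0.02],[0,0,0]],[[0,0.019,-0.041],[0,0,0]],[[0,0.034,-0.06],[0,0,0]],[[0,0.05,-0.078],[0,0,0]],[[0,0.067,-0.096],[0,0,0]],[[0,0.085,-0.113],[0,0,0]],[[0,0.103,-0.129],[0,0,0]],[[0,0.122,-0.144],[0,0,0]],[[0,0.142,-0.157],[0,0,0]],[[0,0.163,-0.17],[0,0,0]]]}}

```text
time_s: 5.07
position: [0.4958, -0.2188, 0.1748]
tool_rot: [[-0.109, 0.994, -0.002], [0.994, 0.109, -0.002], [-0.002, -0.002, -1.0]]
ft_force: [-14.9, -0.8, 17.5]
grip_width: 0.0108
gripper_force: 31.0
```

>>> {"api": "step_arm", "payload": {"targets": [[[0,0.021,-0.012],[0,0,0]],[[0,0.043,-0.023],[0,0,0]],[[0,0.066,-0.033],[0,0,0]],[[0,0.089,-0.041],[0,0,0]],[[0,0.112,-0.049],[0,0,0]],[[0,0.135,-0.055],[0,0,0]],[[0,0.159,-0.06],[0,0,0]],[[0,0.183,-0.064],[0,0,0]],[[0,0.207,-0.067],[0,0,0]],[[0,0.207,-0.067],[0,0,0]]]}}

```text
time_s: 5.9
position: [0.5603, -0.2118, 0.1939]
tool_rot: [[-0.11, 0.994, 0.004], [0.994, 0.11, -0.002], [-0.002, 0.004, -1.0]]
ft_force: [1.2, -1.1, 8.7]
grip_width: 0.0106
gripper_force: 32.1
```

>>> {"api": "step_arm", "payload": {"targets": [[[0,0.024,-0.001],[0,0,0]],[[0,0.049,-0.002],[0,0,0]],[[0,0.073,0.0],[0,0,0]],[[0,0.097,0.002],[0,0,0]],[[0,0.107,0.003],[0,0,0]],[[0,0.107,0.003],[0,0,0]]]}}

```text
time_s: 6.4
position: [0.5919, -0.2082, 0.1921]
tool_rot: [[-0.11, 0.994, 0.003], [0.994, 0.11, -0.001], [-0.002, 0.003, -1.0]]
ft_force: [3.3, -2.1, 5.9]
grip_width: 0.0107
gripper_force: 32.7
```

>>> {"api": "step_arm", "payload": {"targets": [[[0,0,0],[0,0,0]],[[0,0,0],[0,0,0]],[[0,0,0],[0,0,0]],[[0,0,0],[0,0,0]]], "jaw": 70}}

```text
time_s: 6.73
position: [0.5902, -0.2079, 0.1906]
tool_rot: [[-0.109, 0.994, -0.001], [0.994, 0.109, 0.001], [0.001, -0.001, -1.0]]
ft_force: [2.4, 0.3, -1.6]
grip_width: 0.0589
gripper_force: 1.2
```

>>> {"api": "step_arm", "payload": {"targets": [[[0,0,-0.05],[0,0,0]],[[0,0,-0.1],[0,0,0]],[[0,0,-0.2],[0,0,0]],[[0,0,-0.3],[0,0,0]],[[0,0,-0.3],[0,0,0]]]}}

```text
time_s: 7.15
position: [0.5911, -0.2088, 0.2874]
tool_rot: [[-0.109, 0.994, 0.008], [0.994, 0.109, -0.005], [-0.006, 0.008, -1.0]]
ft_force: [0.4, -0.5, 1.4]
grip_width: 0.0698
gripper_force: 0.0
```

```bash
python3 - <<'E'
from h import *
from rig import get_image
d=get_image("top");np.savez("top1.npz",**d);s=get_image("scene");cv2.imwrite("pics/s2.png",s["img"][:,:,::-1])
go((.50,-.10,.28,6.3),(*cl(.469,-.18),.12,6.3))
P=cloud(d);hsv=cv2.cvtColor(d["img"],cv2.COLOR_RGB2HSV)
m=(d["z_map"]>0)&(hsv[...,0]>5)&(hsv[...,0]<22)&(hsv[...,1]>70)&(abs(P[...,2]-.053)<.01)
m[:200]=0;m[280:]=0;m[:,:320]=0;m[:,375:]=0
print(m.sum(),rect(P[m]))
E
```

```text
[0.3915, -0.2594, 0.0061] [0.0015, 0.0013, -0.001] mm 141
[0.3062, -0.3166, 0.5394] [0.0015, 0.0013, -0.001] mm 209
0 (array([0., 0.]), array([0., 0.]), 0.0)
```

View pics/s2.png

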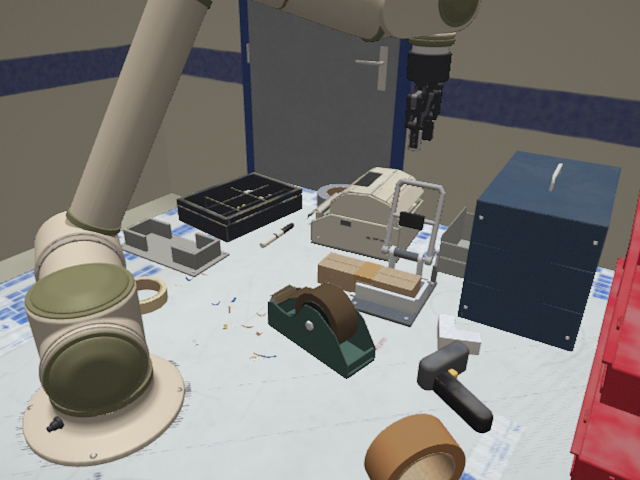

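The picture shows the bail standing open at (415,220) with the carton still in the clamp at (370,270). Next I'll grip the free end.

>>> {"api": "step_arm", "payload": {"targets": [[[0.1,-0.1,0],[0,0,0]],[[0.2,-0.2,0],[0,0,0]],[[0.307,-0.312,0.1],[0,0,0]],[[0.307,-0.312,0.2],[0,0,0]],[[0.313,-0.309,0.3],[0,0,0]],[[0.313,-0.309,0.4],[0,0,0]],[[0.313,-0.309,0.54],[0,0,0]],[[0.313,-0.309,0.54],[0,0,0]],[[0.313,-0.309,0.54],[0,0,0]]], "jaw": 85}}

```text
time_s: 8.0
position: [0.4867, -0.1245, 0.1179]
tool_rot: [[-0.109, 0.994, -0.005], [0.994, 0.109, 0.003], [0.003, -0.005, -1.0]]
ft_force: [0.3, -0.3, 0.9]
grip_width: 0.0851
gripper_force: 0.0
```

```bash
python3 - <<'E'
from h import *
from rig import get_image
d=get_image("scene");P=cloud(d);hsv=cv2.cvtColor(d["img"],cv2.COLOR_RGB2HSV)
m=(d["z_map"]>0)&(hsv[...,0]>5)&(hsv[...,0]<22)&(hsv[...,1]>60)&(abs(P[...,2]-.053)<.006)
m[:245]=0;m[300:]=0;m[:,:310]=0;m[:,430:]=0
R=cv2.Rodrigues(d["rvec"])[0];C=-R.T@d["tvec"].ravel();q=P[m];q=C+(q-C)*((.053-C[2])/(q[:,2]-C[2]))[:,None]
c,s=np.cos(yaw0),np.sin(yaw0);print(m.sum(),rect(q),np.percentile(q[:,0]*c+q[:,1]*s,[1,99]),np.percentile(-q[:,0]*s+q[:,1]*c,[1,99]))
go((*cl(.471,-.178),.014,6.3))
E
```

```text
886 (array([ 488.2, -171.5]), array([ 71.5, 201.3]), 5.41) [0.43242087 0.50011538] [-0.32344278 -0.12544307]
[-0.0006, -0.0004, 0.3525] [-0.0011, -0.0006, -0.001] mm 106
```

>>> {"api": "step_arm", "payload": {"targets": [[[0,0,0.1],[0,0,0]],[[0,0,0.2],[0,0,0]],[[0,0,0.28],[0,0,0]],[[0,0,0.32],[0,0,0]],[[0,0,0.345],[0,0,0]],[[0,0,0.345],[0,0,0]],[[0,0,0.345],[0,0,0]]]}}

```text
time_s: 8.63
position: [0.4888, -0.1255, 0.0171]
tool_rot: [[-0.109, 0.994, 0.002], [0.994, 0.109, -0.001], [-0.001, 0.002, -1.0]]
ft_force: [-0.1, 0.6, 0.6]
grip_width: 0.0849
gripper_force: 0.0
```

>>> {"api": "step_arm", "payload": {"targets": [[[0,0,0],[0,0,0]],[[0,0,0],[0,0,0]],[[0,0,0],[0,0,0]],[[0,0,0],[0,0,0]],[[0,0,0],[0,0,0]],[[0,0,0],[0,0,0]]], "jaw": 50, "grip_force": 50}}

```text
time_s: 9.13
position: [0.4885, -0.1254, 0.0169]
tool_rot: [[-0.109, 0.994, 0.002], [0.994, 0.109, -0.001], [-0.002, 0.002, -1.0]]
ft_force: [-0.3, 0.5, 7.2]
grip_width: 0.0593
gripper_force: 52.4
```

>>> {"api": "step_arm", "payload": {"targets": [[[0,0,-0.005],[0,0,0]],[[0,0,-0.01],[0,0,0]],[[0.02,0,-0.01],[0,0,0]],[[0.06,0,-0.01],[0,0,0]],[[0.11,0,-0.01],[0,0,0]],[[0.16,0,-0.01],[0,0,0]],[[0.21,0,-0.01],[0,0,0]],[[0.26,0,-0.01],[0,0,0]],[[0.29,0,-0.01],[0,0,0]],[[0.3,0,-0.01],[0,0,0]]]}}

```text
time_s: 9.97
position: [0.4773, -0.0337, 0.0185]
tool_rot: [[-0.111, 0.994, -0.001], [0.994, 0.111, 0.001], [0.001, -0.001, -1.0]]
ft_force: [-0.6, -0.5, -2.8]
grip_width: 0.0594
gripper_force: 54.2
```

>>> {"api": "step_arm", "payload": {"targets": [[[0.02,0,0],[0,0,0]],[[0.06,0,0],[0,0,0]],[[0.11,0,-0.01],[0,0,0]],[[0.16,0,-0.02],[0,0,0]],[[0.21,0,-0.02],[0,0,0]],[[0.26,0,-0.02],[0,0,0]],[[0.32,0,-0.02],[0,0,0]],[[0.37,0,-0.02],[0,0,0]],[[0.4,0,-0.02],[0,0,0]],[[0.4,0,-0.02],[0,0,0]]]}}

```text
time_s: 10.8
position: [0.4645, 0.0851, 0.0246]
tool_rot: [[-0.111, 0.994, -0.0], [0.994, 0.111, 0.0], [0.0, -0.0, -1.0]]
ft_force: [0.5, -0.2, -3.0]
grip_width: 0.0592
gripper_force: 54.3
```

```bash
python3 - <<'E'
from h import *
from rig import get_image
d=get_image("scene");cv2.imwrite("pics/s3.png",cv2.resize(d["img"][160:360,200:500,::-1],None,fx=2.5,fy=2.5))
E
```

```text
(no output)
```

View pics/s3.png

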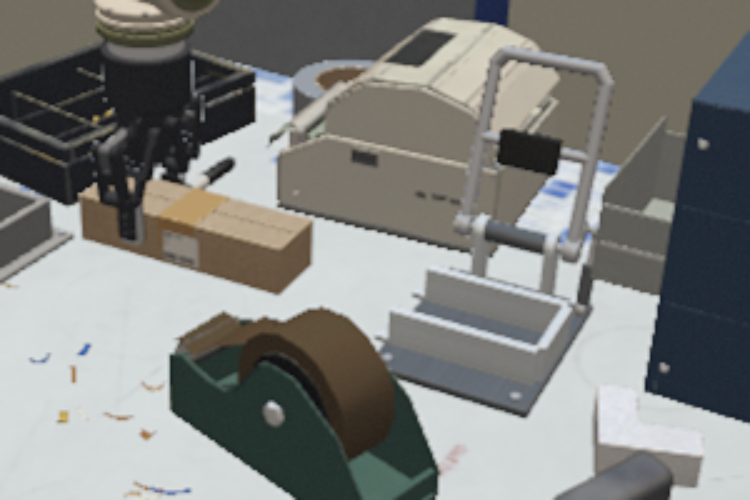

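The carton is clear of the clamp and the bail is still up. Now I'll lower it.

>>> {"api": "step_arm", "payload": {"targets": [[[0,0,0.015],[0,0,0]],[[0,0,0.03],[0,0,0]],[[0,0,0.04],[0,0,0]],[[0,0,0.048],[0,0,0]],[[0,0,0.052],[0,0,0]],[[0,0,0.052],[0,0,0]],[[0,0,0.052],[0,0,0]]]}}

```text
time_s: 11.43
position: [0.465, 0.0833, 0.0091]
tool_rot: [[-0.109, 0.994, 0.0], [0.994, 0.109, -0.0], [-0.0, -0.0, -1.0]]
ft_force: [-1.9, -1.2, 2.0]
grip_width: 0.059
gripper_force: 54.7
```

>>> {"api": "step_arm", "payload": {"targets": [[[0,0,0.002],[0,0,0]],[[0,0,0.002],[0,0,0]],[[0,0,0.002],[0,0,0]],[[0,0,0.002],[0,0,0]],[[0,0,0.002],[0,0,0]],[[0,0,0.002],[0,0,0]]], "jaw": 85}}

```text
time_s: 11.93
position: [0.465, 0.0837, 0.0084]
tool_rot: [[-0.109, 0.994, 0.0], [0.994, 0.109, -0.0], [-0.0, 0.0, -1.0]]
ft_force: [0.5, -0.3, 0.1]
grip_width: 0.0848
gripper_force: 0.0
```

>>> {"api": "step_arm", "payload": {"targets": [[[0,0,-0.1],[0,0,0]],[[0,0,-0.2],[0,0,0]],[[0,0,-0.3],[0,0,0]],[[0,0,-0.4],[0,0,0]],[[0,0,-0.5],[0,0,0]],[[0.2,0,-0.65],[0,0,0]],[[0.3,0,-0.8],[0,0,0]],[[0.3,0,-0.8],[0,0,0]]]}}

```text
time_s: 12.6
position: [0.4546, 0.1722, 0.2478]
tool_rot: [[-0.108, 0.994, -0.0], [0.994, 0.108, 0.0], [0.0, -0.0, -1.0]]
ft_force: [1.4, -1.2, -0.9]
grip_width: 0.0851
gripper_force: 0.0
```

```bash
python3 - <<'E'
from h import *
from rig import get_image
t=get_image("top");cv2.imwrite("pics/t4.png",t["img"][:,:,::-1])
for n,d in(("top",t),("scene",get_image("scene"))):
    P=cloud(d);hsv=cv2.cvtColor(d["img"],cv2.COLOR_RGB2HSV)
    R=cv2.Rodrigues(d["rvec"])[0];C=-R.T@d["tvec"].ravel()
    def pl(m,z): q=P[m];return C+(q-C)*((z-C[2])/(q[:,2]-C[2]))[:,None]
    V=d["z_map"]>0
    m=V&(hsv[...,0]>5)&(hsv[...,0]<22)&(hsv[...,1]>60)&(abs(P[...,2]-.045)<.01)&(abs(P[...,0]-.45)<.09)&(abs(P[...,1])<.15)
    print(n,"carton",m.sum(),rect(pl(m,.045)))
    m=V&(abs(P[...,2]-.045)<.009)&(abs(P[...,0]-.38)<.075)&(abs(P[...,1]-.28)<.14)
    print(n,"nest",m.sum(),rect(pl(m,.046)))
E
```

```text
top carton 1814 (array([466.4,  40.9]), array([ 62.2, 196. ]), 6.56)
top nest 263 (array([378.6, 281.3]), array([ 82.9, 222.3]), 2.92)
scene carton 870 (array([462.3,  33.5]), array([ 76.3, 206.3]), 6.44)
scene nest 846 (array([376.3, 274. ]), array([ 99.1, 239.1]), 2.28)
```

View pics/t4.png

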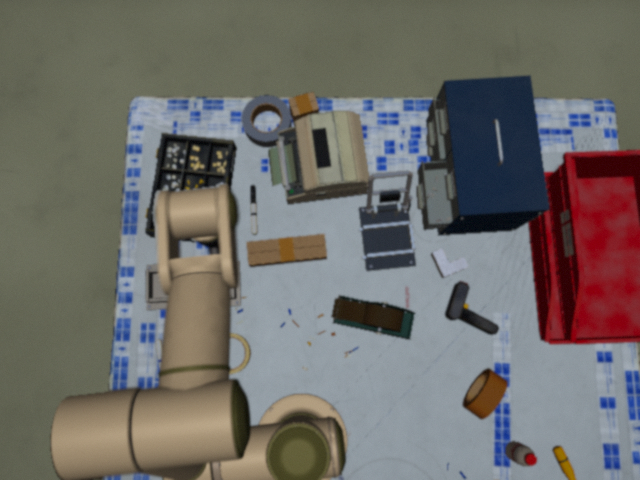

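The carton lies flat on the bench at image (287,250), clear of clamp and nest, and the bail is standing open. I'll refine the carton-to-nest offset.

```bash
python3 - <<'E'
from h import *
from rig import get_image
d0=load("top0.npz");d=get_image("top")
K=d["intrinsics"];R=cv2.Rodrigues(d["rvec"])[0];C=-R.T@d["tvec"].ravel();S=6
def prof(d,cx,cy,yaw,z,L,W,nm):
    # rectified top-down patch at plane z, 0.5 mm/px: rows along ex, cols along ey
    a=np.radians(yaw);n,m=int(2*L/.5),int(2*W/.5)
    X,Y=np.meshgrid((np.arange(n)-n/2)*.0005,(np.arange(m)-m/2)*.0005) # X along ey, Y along ex
    p=np.stack([cx+Y*np.cos(a)-X*np.sin(a),cy+Y*np.sin(a)+X*np.cos(a),np.full_like(X,z)],-1)
    c=(p-C)@R.T;u=(c[...,0]/c[...,2]*K[0,0]+K[0,2]).astype(np.float32);v=(c[...,1]/c[...,2]*K[1,1]+K[1,2]).astype(np.float32)
    im=cv2.remap(d["img"],u,v,cv2.INTER_CUBIC);cv2.imwrite(f"pics/{nm}.png",im[:,:,::-1]);return im.astype(float)
c=prof(d,.4664,.0409,6.4,.045,130,60,"rc");n=prof(d0,.3784,.2808,3.0,.046,150,80,"rn")
def edges(p,thr=None):
    g=np.gradient(cv2.GaussianBlur(p.reshape(1,-1),(0,0),3).ravel());k=[i for i in range(5,len(g)-5) if abs(g[i])==abs(g[i-5:i+6]).max() and abs(g[i])>.25*abs(g).max()]
    return [(round((i-len(p)/2)*.5,1),round(g[i],1)) for i in k]
sat=c[...,0]-c[...,2]
print("carton along",edges(sat[90:150].mean(0)),"across",edges(sat[:,100:420].mean(1)))
gr=n.mean(-1);print("nest along",edges(gr[130:190].mean(0)))
print("nest across L",edges(gr[:,130:160].mean(1)),"R",edges(gr[:,440:470].mean(1)))
pad=np.zeros((320,600,3));pad[:240,:520]=c;cv2.imwrite("pics/both.png",np.vstack([n,pad])[:560,:,::-1])
go((.41,.16,.25,6.3),(.4697,.041,.12,6.4))
E
```

```text
carton along [(-99.5, np.float64(4.6)), (-18.0, np.float64(2.8)), (17.0, np.float64(-2.9)), (99.0, np.float64(-4.5))] across [(-31.0, np.float64(4.4)), (30.5, np.float64(-4.9))]
nest along [(-128.0, np.float64(-2.6)), (-116.0, np.float64(-5.5)), (-109.5, np.float64(5.0)), (93.5, np.float64(-6.4)), (103.5, np.float64(6.5)), (112.5, np.float64(2.6))]
nest across L [(-61.5, np.float64(-1.8)), (-44.5, np.float64(-3.8)), (-38.5, np.float64(2.7)), (-29.5, np.float64(1.5)), (29.5, np.float64(-4.9)), (36.0, np.float64(4.5)), (56.0, np.float64(2.2))] R [(-44.5, np.float64(-3.5)), (-38.0, np.float64(2.5)), (-29.0, np.float64(1.4)), (29.5, np.float64(-4.6)), (36.0, np.float64(4.1)), (56.5, np.float64(1.9))]
[-0.0253, -0.1558, -0.0069] [0.0059, -0.0001, 0.0027] mm 47
[-0.4417, -0.0044, 0.4271] [0.0059, -0.0001, 0.0005] mm 184[ WARN:0@2.330] global loadsave.cpp:1063 imwrite_ Unsupported depth image for selected encoder is fallbacked to CV_8U.
```

View pics/both.png

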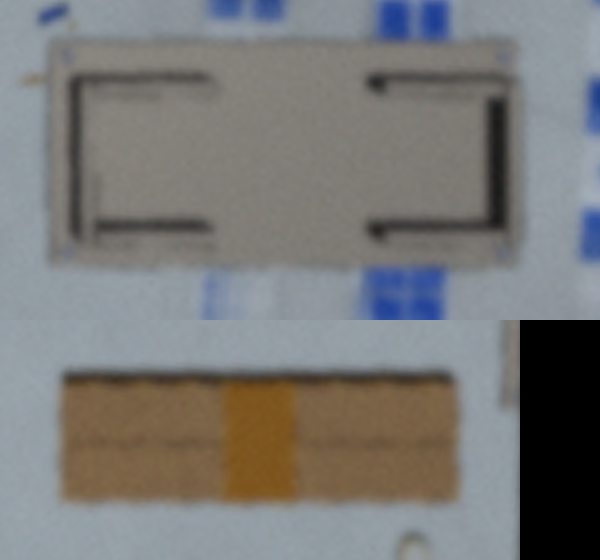

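>>> {"api": "step_arm", "payload": {"targets": [[[-0.1,0,0.05],[0,0,0]],[[-0.2,0,0.1],[0,0,0]],[[-0.32,-0.004,0.2],[0,0,0]],[[-0.443,-0.004,0.3],[0,0,0]],[[-0.443,-0.004,0.427],[0,0,0]],[[-0.443,-0.004,0.427],[0,0,0]],[[-0.443,-0.004,0.427],[0,0,0]]]}}

```text
time_s: 13.33
position: [0.4671, 0.0386, 0.1163]
tool_rot: [[-0.107, 0.994, -0.006], [0.994, 0.107, 0.001], [0.002, -0.006, -1.0]]
ft_force: [-0.0, 0.6, -0.1]
grip_width: 0.0852
gripper_force: 0.0
```

```bash
python3 -c "
from h import *
go((.4698,.0406,.010,6.35))"
```

```text
[0.005, 0.0117, 0.3544] [-0.0079, -0.0024, -0.0046] mm 106
```

>>> {"api": "step_arm", "payload": {"targets": [[[0.002,0.007,0.1],[0,0,0]],[[0.002,0.007,0.2],[0,0,0]],[[0.002,0.007,0.28],[0,0,0]],[[0.002,0.007,0.33],[0,0,0]],[[0.002,0.007,0.354],[0,0,0]],[[0.002,0.007,0.354],[0,0,0]],[[0.002,0.007,0.354],[0,0,0]]]}}

```text
time_s: 13.92
position: [0.4715, 0.0403, 0.0132]
tool_rot: [[-0.11, 0.994, 0.002], [0.994, 0.11, -0.0], [-0.0, 0.002, -1.0]]
ft_force: [0.3, 0.3, -0.1]
grip_width: 0.0845
gripper_force: 0.0
```

>>> {"api": "step_arm", "payload": {"targets": [[[0,0,0],[0,0,0]],[[0,0,0],[0,0,0]],[[0,0,0],[0,0,0]],[[0,0,0],[0,0,0]],[[0,0,0],[0,0,0]],[[0,0,0],[0,0,0]]], "jaw": 50, "grip_force": 45}}

```text
time_s: 14.42
position: [0.4711, 0.04, 0.0132]
tool_rot: [[-0.109, 0.994, 0.002], [0.994, 0.109, -0.0], [-0.0, 0.002, -1.0]]
ft_force: [-1.3, 1.5, 8.5]
grip_width: 0.059
gripper_force: 48.0
```

>>> {"api": "step_arm", "payload": {"targets": [[[0,0,-0.03],[0,0,0]],[[0,0,-0.08],[0,0,0]],[[0,0,-0.14],[0,0,0]],[[0,0,-0.2],[0,0,0]],[[0,0,-0.26],[0,0,0]],[[0,0,-0.32],[0,0,0]],[[0,0,-0.35],[0,0,0]],[[0,0,-0.35],[0,0,0]],[[0,0,-0.35],[0,0,0]]]}}

```text
time_s: 15.17
position: [0.4704, 0.0399, 0.117]
tool_rot: [[-0.109, 0.994, 0.0], [0.994, 0.109, -0.0], [-0.0, 0.0, -1.0]]
ft_force: [-0.7, -0.4, -1.8]
grip_width: 0.0594
gripper_force: 50.4
```

```bash
python3 -c "
from h import *
go((.384,.2817,.115,2.9))"
```

```text
[0.8325, -0.1986, 0.0064] [0.0003, 0.0001, 0.0746] mm 257
```

>>> {"api": "step_arm", "payload": {"targets": [[[0.08,-0.02,0.006],[0,0,0.01]],[[0.18,-0.045,0.006],[0,0,0.02]],[[0.29,-0.07,0.006],[0,0,0.03]],[[0.4,-0.1,0.006],[0,0,0.05]],[[0.51,-0.125,0.006],[0,0,0.06]],[[0.62,-0.15,0.006],[0,0,0.075]],[[0.72,-0.175,0.006],[0,0,0.075]],[[0.79,-0.19,0.006],[0,0,0.075]],[[0.83,-0.1985,0.006],[0,0,0.075]],[[0.83,-0.1985,0.006],[0,0,0.075]]]}}

```text
time_s: 16.0
position: [0.3828, 0.2825, 0.1139]
tool_rot: [[-0.053, 0.999, -0.003], [0.999, 0.053, -0.001], [-0.0, -0.003, -1.0]]
ft_force: [-0.1, 0.0, -3.0]
grip_width: 0.0592
gripper_force: 50.3
```

>>> {"api": "step_arm", "payload": {"targets": [[[0,0,0.05],[0,0,0]],[[0,0,0.1],[0,0,0]],[[0,0,0.12],[0,0,0]],[[0,0,0.13],[0,0,0]],[[0,0,0.13],[0,0,0]],[[0,0,0.13],[0,0,0]]]}}

```text
time_s: 16.5
position: [0.3847, 0.2807, 0.0763]
tool_rot: [[-0.05, 0.999, 0.0], [0.999, 0.05, 0.0], [0.0, 0.0, -1.0]]
ft_force: [-0.5, -0.1, -1.5]
grip_width: 0.0596
gripper_force: 50.2
```

```bash
python3 - <<'E'
from h import *
from rig import get_image
go((.384,.2811,.07,2.9))
d=get_image("scene");cv2.imwrite("pics/s5.png",cv2.resize(d["img"][190:290,90:250,::-1],None,fx=5,fy=5,interpolation=cv2.INTER_CUBIC))
E
```

```text
[0.0015, -0.0021, 0.0212] [0.0001, -0.0, -0.001] mm 6
```

View pics/s5.png

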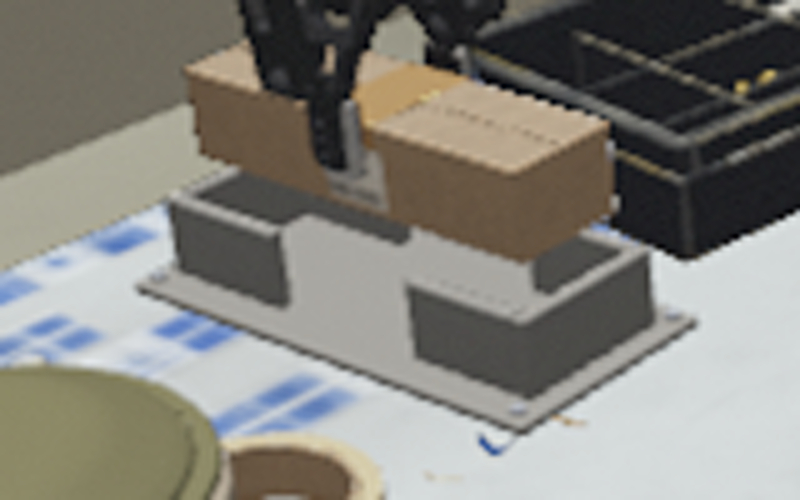

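The carton is held squarely above the pocket. I'll lower it in stages and watch the force.

>>> {"api": "step_arm", "payload": {"targets": [[[0,-0.001,0.02],[0,0,0]],[[0,-0.001,0.04],[0,0,0]],[[0,-0.001,0.055],[0,0,0]],[[0,-0.001,0.065],[0,0,0]],[[0,-0.001,0.073],[0,0,0]],[[0,-0.001,0.08],[0,0,0]],[[0,-0.001,0.08],[0,0,0]]]}}

```text
time_s: 17.13
position: [0.3839, 0.2808, 0.0518]
tool_rot: [[-0.05, 0.999, -0.001], [0.999, 0.05, -0.0], [-0.0, -0.001, -1.0]]
ft_force: [-0.9, -0.2, -3.2]
grip_width: 0.0596
gripper_force: 50.3
```

>>> {"api": "step_arm", "payload": {"targets": [[[0,0,0.02],[0,0,0]],[[0,0,0.04],[0,0,0]],[[0,0,0.06],[0,0,0]],[[0,0,0.08],[0,0,0]],[[0,0,0.095],[0,0,0]],[[0,0,0.103],[0,0,0]],[[0,0,0.107],[0,0,0]],[[0,0,0.107],[0,0,0]]]}}

```text
time_s: 17.8
position: [0.384, 0.2809, 0.0198]
tool_rot: [[-0.05, 0.999, -0.0], [0.999, 0.05, -0.0], [-0.0, -0.0, -1.0]]
ft_force: [0.4, -0.2, -2.9]
grip_width: 0.0593
gripper_force: 50.3
```

>>> {"api": "step_arm", "payload": {"targets": [[[0,0,0.002],[0,0,0]],[[0,0,0.004],[0,0,0]],[[0,0,0.005],[0,0,0]],[[0,0,0.005],[0,0,0]]]}}

```text
time_s: 18.13
position: [0.3842, 0.281, 0.0193]
tool_rot: [[-0.05, 0.999, 0.001], [0.999, 0.05, 0.0], [0.0, 0.001, -1.0]]
ft_force: [-2.1, -0.5, 4.0]
grip_width: 0.059
gripper_force: 51.1
```

Contact with the floor at the height I expected. Now I'll release and retreat straight up.

>>> {"api": "step_arm", "payload": {"targets": [[[0,0,0],[0,0,0]],[[0,0,0],[0,0,0]],[[0,0,0],[0,0,0]],[[0,0,0],[0,0,0]],[[0,0,0],[0,0,0]],[[0,0,0],[0,0,0]]], "jaw": 85}}

```text
time_s: 18.63
position: [0.3841, 0.2809, 0.0185]
tool_rot: [[-0.05, 0.999, 0.0], [0.999, 0.05, 0.0], [0.0, 0.0, -1.0]]
ft_force: [-0.7, 0.3, 0.0]
grip_width: 0.0854
gripper_force: 0.0
```

>>> {"api": "step_arm", "payload": {"targets": [[[0,0,-0.05],[0,0,0]],[[0,0,-0.12],[0,0,0]],[[0,0,-0.22],[0,0,0]],[[0,0,-0.32],[0,0,0]],[[0,0,-0.45],[0,0,0]],[[0,0,-0.6],[0,0,0]],[[0,0,-0.8],[0,0,0]],[[0,0,-0.8],[0,0,0]],[[0,0,-0.8],[0,0,0]],[[0,0,-0.8],[0,0,0]]]}}

```text
time_s: 19.47
position: [0.3841, 0.2809, 0.2591]
tool_rot: [[-0.05, 0.999, 0.002], [0.999, 0.05, 0.001], [0.001, 0.002, -1.0]]
ft_force: [0.2, -0.2, -1.0]
grip_width: 0.0849
gripper_force: 0.0
```

```bash
python3 - <<'E'
from h import *
from rig import get_image,env
d=get_image("scene");P=cloud(d);hsv=cv2.cvtColor(d["img"],cv2.COLOR_RGB2HSV)
m=(d["z_map"]>0)&(hsv[...,0]>5)&(hsv[...,0]<22)&(hsv[...,1]>60)&(abs(P[...,0]-.38)<.06)&(abs(P[...,1]-.28)<.12)&(P[...,2]>.045)
q=P[m];A=np.c_[q[:,:2]-[.384,.281],np.ones(len(q))];print(m.sum(),"top plane",np.linalg.lstsq(A,q[:,2],rcond=None)[0].round(4),rect(q))
cv2.imwrite("pics/s6.png",d["img"][:,:,::-1])
E
```

```text
652 top plane [0.0622 0.0128 0.0521] (array([380. , 279.5]), array([ 63.9, 203.2]), 5.0)
```

View pics/s6.png

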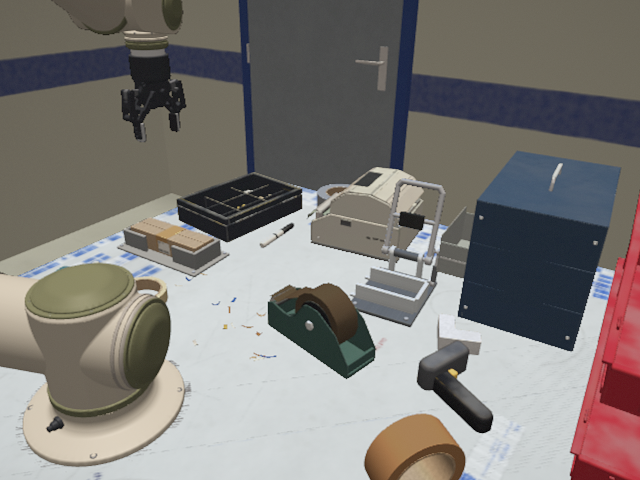

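The carton sits in the nest at (172,242) with its top about 51–52 mm up, which means it is fully down. The bail stands open at (415,220), and the foam and marker are where they were.

```bash
python3 -c "
from rig import close_job
print(close_job())"
```

```text
the job is handed in; nothing more can be done
None
```

I handed the job in at about 19.5 s: the bail stands open by itself, the carton was set down on the bench, gripped afresh and lowered fully into the nest, and the foam corner and marker look undisturbed.

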